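Clip the sample rod and hold the inspection mirror on its disc

TASK

Take the sample rod from its rest and press it down past the sprung jaw into the fork clip, with its disc towards the mirror, until it sits fully home, roughly centred between the two forks; then let go of it. Then turn the mirror by its upright pin until the camera on the stand sees the rod's disc reflected in the middle of the mirror, and finish while still holding the pin still at that angle with the fingers, because the mirror springs back if let go. Leave the bottle, the jar and the slide box where they are.

Things in the scene. Friction and masses are not known exactly. Their poses are not given: they have to be found in the camera images.
- rod: loose aluminium sample rod, 14 mm diameter, 140 mm long, about 80 g; one end carries a white disc, 24 mm diameter, 8 mm thick, with a dark cross on its end face. Origin at mid-length on its axis; its y axis runs along the rod, disc at the -y end. Starts lying level in the rest, axis 50 mm above the bench, disc pointing roughly to the robot's right (-y)
- rod_center (a point): middle of the rod, on its axis (same point and axes as rod): grip it here from above, across its 14 mm diameter; 80 mm of its length is clear between the cradles and between the forks
- rod_disc (a point): centre of the marked end face of the rod's disc, 70 mm from the middle of the rod
- rest: fixed grey rest with two V cradles 45 mm either side of its middle, in which the rod starts, lying along the rest's y axis; base plate 70 x 120 mm, 10 mm thick; origin under its centre, on the bench
- fixture: fixed inspection fixture carrying mirror and fork clip, on a grey base plate 12 mm thick (90 mm in its x, from -53 to 217 mm in its y). Origin on the bench straight below the mirror's upright hinge axis; z up; its y axis runs from the mirror along the clip
- clip_seat (a point): where the rod's middle lies when home: fixture x 0, y 140 mm, 75 mm above the bench, rod along the fixture's y, disc end (-y) to the mirror. Two black forks, 10 mm thick, stand 45 mm either side of it along y, open upwards; each has a fixed wall on its -x side, flared, up to 99 mm high, and the jaw on its +x side. The rod has 0.8 mm play each side
- jaw (a joint): sprung steel jaw of the clip, two noses over the +x sides of the forks, 89 mm high, hinged along y below. 0 rad: closed, both empty and with the rod home. A rod coming straight down over the seat meets the noses with its axis about 94 mm above the bench; a push of 4 to 12 N swings the jaw out (positive, about 0.1 rad) and it snaps back over the rod
- mirror: square mirror 60 x 60 mm, 6 mm thick, centre 75 mm above the bench, turning on an upright hinge through its face. Origin on the bench below the hinge, as the fixture's; y: where the face looks. At rest y is the fixture's y (at the rod); turns only clockwise from above, up to 1.25 rad, against a return spring (0.5 to 2.5 N at the pin). Aim: half-way between rod and lens
- mirror_pin (a point): gripping point on the mirror's round upright steel pin, on its axis, 105 mm above the bench; pin 12 mm diameter, from 56 to 125 mm high, 70 mm behind the hinge axis on an arm whose top is 64 mm high. Move it round the hinge on this radius to turn the mirror; clockwise from above takes it towards the fixture's -x, towards the robot
- sight_line (a point): imaginary frame at the mirror's centre, 75 mm above the bench; its y axis is the reflected line of sight: where light from the seated rod's disc goes after the middle of the mirror. Turns twice as far as the mirror. The camera sees the disc in the middle of the mirror when this y axis passes through the lens
- lens (a point): centre of the camera's round black lens front, 50 mm wide, on a small white box camera on a fixed stand; 75 mm above the bench, 210 mm from the mirror's hinge axis, looking straight at it. Seen from the mirror it stands 55 to 110 degrees clockwise (from above) of the rod
- bottle: bystander: loose small white bottle with a cap, 38 mm diameter, 85 mm high; origin under its centre
- jar: bystander: loose amber jar, 50 mm diameter, 60 mm high; origin under its centre
- slide_box: bystander: loose blue plastic slide box, 90 x 75 x 32 mm; origin under its centre
Things that resemble listed ones, but are neither listed nor needed, are in the scene too. Of the things that look like the part that bears lens, the larger one is meant. There is more than one size of the rod; the job needs the larger.

How it is judged (in metres and radians):
On the way, in this order (a step that is already met when the one before it is completed fails the run):
1. the rod sits fully home in the fork clip, jaw closed over it, disc towards the mirror, let go by the fingers (x of rod_center in the frame of fixture between -0.004 and 0.004 m and z of rod_center in the frame of fixture between 0.07 and 0.079 m and y of rod_center in the frame of fixture between 0.123 and 0.157 m and y of rod_disc in the frame of fixture below 0.1 m and angle between the y axis of rod_center and the y axis of fixture, either way round below 0.06 rad and value of joint jaw below 0.035 rad and contact force between the fingers and rod below 0.2 N), for 0.2 s.
2. the fingers hold the mirror so that the reflected line of sight meets the lens (x of rod_center in the frame of fixture between -0.004 and 0.004 m and z of rod_center in the frame of fixture between 0.07 and 0.079 m and y of rod_center in the frame of fixture between 0.123 and 0.157 m and y of rod_disc in the frame of fixture below 0.1 m and angle between the y axis of rod_center and the y axis of fixture, either way round below 0.06 rad and value of joint jaw below 0.035 rad and x of lens in the frame of sight_line between -0.025 and 0.025 m and y of lens in the frame of sight_line above 0.1 m and contact force between the fingers and mirror above 0.3 N and angular speed of mirror below 0.1 rad/s), for 0.3 s.
At the end, for the whole second after the job is handed in: Rod home in the clip (4 mm sideways and up, 17 mm lengthwise, 0.06 rad; jaw under 0.035 rad), disc to the mirror, untouched by the fingers; fingers hold the mirror still (over 0.3 N, under 0.1 rad/s) with the sight line within 25 mm of the lens centre, through the last second (all of step 2 and contact force between the fingers and rod below 0.2 N); the arm keeps its last pose, push and grip.
It fails at once if a bystander (bottle, jar or slide box) is shifted by more than 30 mm (distance of any of bottle, jar, slide_box from where it was at the start of the episode above 0.03 m).
It also fails if it takes over 51 s, if anything falls off the work surface, if the arm or the gripper's body presses on something with over 40 N, if the wrist force passes 120 N, or if a joint passes its speed limit or range.

ROBOT

A 6-joint arm with a two-finger parallel gripper is mounted at the origin on the work surface. World frame = base frame: x ahead of the robot, y to its left, z up, the work surface at z = 0. Lengths are in m, angles in degrees, forces in N, time in s.
With the tool pointing down it reaches from about 0.35 to 0.875 m from the base axis. Payload 4.2 kg.
Tool frame: the origin (TCP) lies between the finger pads; the fingertips stand 14 mm ahead of it and the grasp point (between the pads) lies 5 mm behind it; x points along the fingers, y is the direction in which the jaws open and shut, and the axes are right-handed (so a half turn about x gives the same grasp; the last joint's range is limited). The gripper opens to 87 mm and grips with 3 to 60 N. Pads are 19 mm wide; open, the fingers measure 117 mm over their backs; the gripper's body (75 mm by 190 mm) begins 51 mm behind the grasp point.
Start: joints at [-55.084, 22.042, 0.453, 0, -68.411, -14.817], TCP at [0.215, -0.587, 0.203] pointing down, gripper open.
Joint ranges: [-179.83, 179.83], [-69.29, 118.12], [-61.27, 80.66], [-181.25, 117.63], [-171.15, -9.14], [-177.46, 177.46]. Speed limits (degrees/s): [159.86, 159.86, 180, 180, 180, 180].

INTERFACE

Orientations are given as a 3x3 rotation matrix whose columns are the frame's x, y, z axes.
In Python, from station import r, imaging, job gives the robot as it stands. The module is installed in compiled form; this text tells all that it offers.
- The arm moves only by the tool apply_moves, never from a script. Its arguments are lists of equal length, an entry for each row: "xyz": the shift along the tool's x, y, z in m, a list of three; "twist": the turn about the tool's x in degrees; "claw": the opening, from 0 (shut) to 1 (fully open). A call has 1 to 12 rows; each row shifts and turns the pose as measured when the row begins, along the tool's axes as they then stand; what a row does not reach is not made up. A row lasts 1/10 s, in which the tool goes at most 50 mm and 8.59 degrees, less where a joint would pass 70% of its speed; a pose out of reach is approached as far as the arm can. A call is refused whole if a number of a shift passes 0.05 or a number of a turn 8.59, either way. A call with a gripper value outside its range is refused whole. The fingers move at their own pace and stop on an object; the grip force is fixed at half the most. Time passes only in rows, so rows that do not move let the fingers close. It gives the time, the measured TCP pose, the force and the opening at its end, in the units of the state.
- r.sense(): the state, without advancing time (a new reading comes with each control period).
- imaging.capture(name): name is "scene" or "side" or "wrist"; returns a dict with "pixels" (480x640x3 uint8, red, green, blue), "mtx" (3x3 intrinsics, pixels), "view" (4x4, takes a point from world to camera coordinates). Camera axes: x right, y down, z forward; pixel columns grow to the right and rows downward; lengths in m; the calibration is good to about 2 mm. A picture is of the moment at which its call begins. There is no depth.
- job.finish_job(): hands the job in, once; it reports no verdict.
Trained networks look in a picture, given as the dict that the camera call returned (one of the last four; its "shot" number tells which), for a name from the list of things; names that differ only in an ending like _2 or _b are one class to them, and where a whole thing is asked for, a point or a joint stands for the part that bears it (a point fixed in the world has none). Each returns a list of dicts, best first, with "p" (0 to 1); they miss things now and then, are a little off and sometimes report something else, mostly with a low value. They report only what shows in the picture. A call takes as long as a camera call. They do not tell look-alikes from the thing itself.
- imaging.regions_of(query, picture): "mask" (480x640 bool, what is visible of it) and "centre" ([column, row] in pixels, amid what is visible of it).
The state is a dict: "time_s": time; "joints": joint angles; "joint_velocities": joint speeds; "effort": joint torques, N m; "tcp_pos": TCP position; "ee_rot": TCP orientation; "wrist_force": force on the tool from outside, world axes, zero at the start; "moment": the same for the moment, N m; "gripper_width": opening from 0.0 (shut) to 1.0 (fully open).
Only numpy, scipy, OpenCV 4.12 (cv2) and the standard library are available. Lean on these libraries where they do the work, as an engineer would, in place of code of your own. Each camera call takes 0.05 s, during which the arm holds its last target.

## Working session

There is one attempt and no reset: what is moved stays moved. The work goes in short steps, Python scripts to look and compute and a tool call to move; the robot and the scene stay as the last step left them, time stands still between calls to the robot, and variables do not carry over. Pictures are saved under pics/ and viewed, and the job is handed in when it is done.

Besides the shell and the picture viewer there is one more tool, called after "Request:" as name(argument=value, ...), one argument or row to a line, values as JSON. apply_moves: Moves the arm, as the interface text tells. Its arguments: {"type":"object","properties":{"xyz":{"type":"array","items":{"type":"array","items":{"type":"number"}}},"twist":{"type":"array","items":{"type":"number"}},"claw":{"type":"array","items":{"type":"number"}}},"required":["xyz","twist","claw"]}

```bash
mkdir -p pics
cat > h.py <<'E'
import numpy as np, cv2
from station import r, imaging, job
def save(p,n): cv2.imwrite('pics/'+n,p['pixels'][:,:,::-1])
def ray(p,uv):
    V=p['view'];R=V[:3,:3];c=-R.T@V[:3,3]
    d=R.T@np.linalg.solve(p['mtx'],[uv[0],uv[1],1.]);return c,d
def atz(p,uv,z):
    c,d=ray(p,uv);return c+d*(z-c[2])/d[2]
def proj(p,X):
    X=np.asarray(X,float).reshape(-1,3);q=(p['view'][:3,:3]@X.T).T+p['view'][:3,3]
    u=(p['mtx']@q.T).T;return u[:,:2]/u[:,2:]
E
python3 - <<'E'
from h import *
import pickle
D={}
for n in('scene','side','wrist'):
    p=imaging.capture(n);D[n]=p;save(p,n+'0.png')
    V=p['view'];print(n,-V[:3,:3].T@V[:3,3],V[2,:3],p['mtx'][0,0])
    for q in('rod','rest','fixture','mirror','lens','jaw','bottle','jar','slide_box','mirror_pin'):
        print(' ',q,[(round(x['p'],2),np.round(x['centre']).tolist(),int(x['mask'].sum())) for x in imaging.regions_of(q,p)[:4]])
pickle.dump(D,open('d0.pkl','wb'))
print(r.sense())
E
```

```text
scene [1.19448573 0.24888414 1.24834722] [-0.50605647 -0.21274028 -0.83585191] 619.0842093973586
  rod [(0.85, [478.0, 333.0], 530), (0.56, [466.0, 280.0], 236)]
  rest [(0.62, [472.0, 343.0], 1384), (0.39, [298.0, 272.0], 4525)]
  fixture [(0.87, [298.0, 273.0], 4355)]
  mirror [(0.88, [258.0, 242.0], 522)]
  lens [(0.72, [182.0, 337.0], 2169), (0.69, [291.0, 211.0], 904)]
  jaw [(0.69, [322.0, 264.0], 438)]
  bottle [(0.64, [483.0, 394.0], 435)]
  jar [(0.92, [391.0, 372.0], 632), (0.56, [468.0, 346.0], 1210)]
  slide_box [(0.78, [163.0, 221.0], 1146)]
  mirror_pin [(0.96, [256.0, 239.0], 516), (0.42, [312.0, 271.0], 425)]
side [0.1065551  0.72671635 1.05299284] [ 0.28804853 -0.59941409 -0.74681376] 577.1030094967464
  rod [(0.89, [287.0, 386.0], 347), (0.57, [213.0, 362.0], 533), (0.19, [339.0, 192.0], 547)]
  rest [(0.91, [218.0, 376.0], 1541), (0.63, [194.0, 290.0], 682)]
  fixture [(0.84, [317.0, 232.0], 3858), (0.21, [340.0, 192.0], 521)]
  mirror [(0.75, [343.0, 190.0], 594)]
  lens [(0.85, [393.0, 228.0], 859), (0.63, [267.0, 156.0], 1271)]
  jaw [(0.8, [309.0, 234.0], 414)]
[... 499 characters left out ...]
1e-04,
       -6.84118609e+01, -1.48161764e+01]), 'joint_velocities': array([ 0.00732115, -0.08496008,  0.04077596, -0.0130089 , -0.05667157,
       -0.0730524 ]), 'effort': array([ 5.74373080e-04, -3.90468621e+01,  1.87621504e+01,  4.22471702e+00,
        1.55044271e-02,  1.84969352e-06]), 'tcp_pos': array([ 0.21475332, -0.58690397,  0.20283646]), 'ee_rot': array([[-2.54484135e-05, -3.43602748e-01,  9.39115089e-01],
       [ 4.17462777e-05,  9.39115088e-01,  3.43602749e-01],
       [-9.99999999e-01,  4.79487042e-05, -9.55485335e-06]]), 'wrist_force': array([ 0.42182839, -0.1327412 ,  0.42355603]), 'moment': array([-0.00707305,  0.01065575, -0.05213066]), 'gripper_width': 0.9975783217615289}
```

View pics/scene0.png

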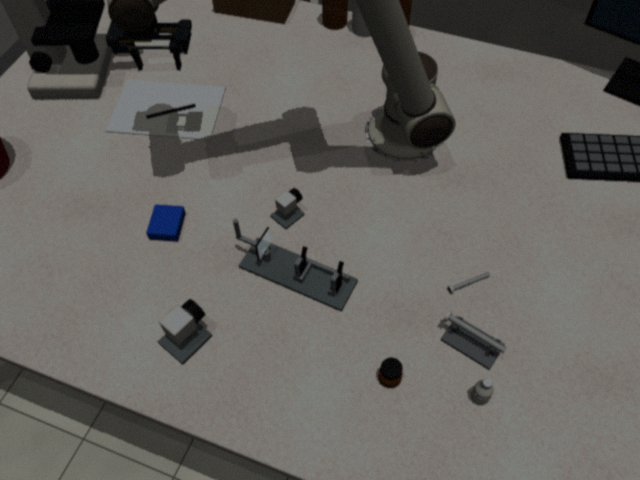

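View pics/side0.png

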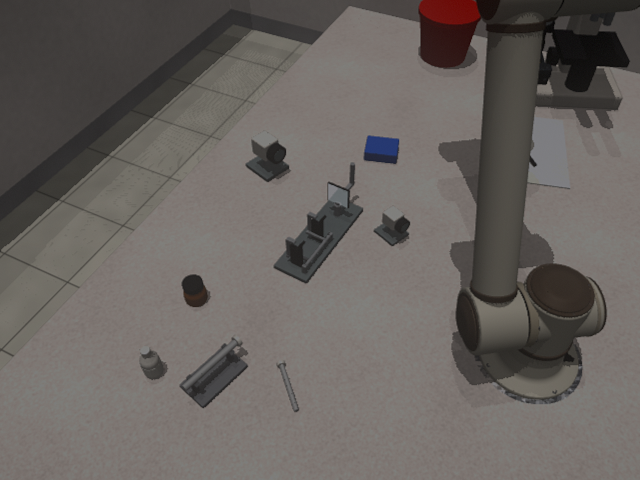

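Run:
```python
import pickle,cv2,numpy as np
D=pickle.load(open('d0.pkl','rb'))
def crop(n,x0,y0,w,h,s,o):
    im=D[n]['pixels'][y0:y0+h,x0:x0+w,::-1]
    im=cv2.resize(im,None,fx=s,fy=s,interpolation=cv2.INTER_CUBIC)
    im=cv2.convertScaleAbs(im,alpha=1.7)
    for k in range(0,w,20):
        cv2.putText(im,str(x0+k),(k*s,10),0,.35,(0,255,255),1);cv2.line(im,(k*s,12),(k*s,18),(0,255,255),1)
    for k in range(20,h,20):
        cv2.putText(im,str(y0+k),(0,k*s+4),0,.35,(0,255,255),1)
    cv2.imwrite('pics/'+o,im)
crop('scene',220,205,150,110,5,'c1.png')
crop('scene',430,255,90,120,5,'c2.png')
crop('side',260,140,160,150,4,'c3.png')
crop('side',170,330,140,90,5,'c4.png')
```

```text
(no output)
```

View pics/c1.png

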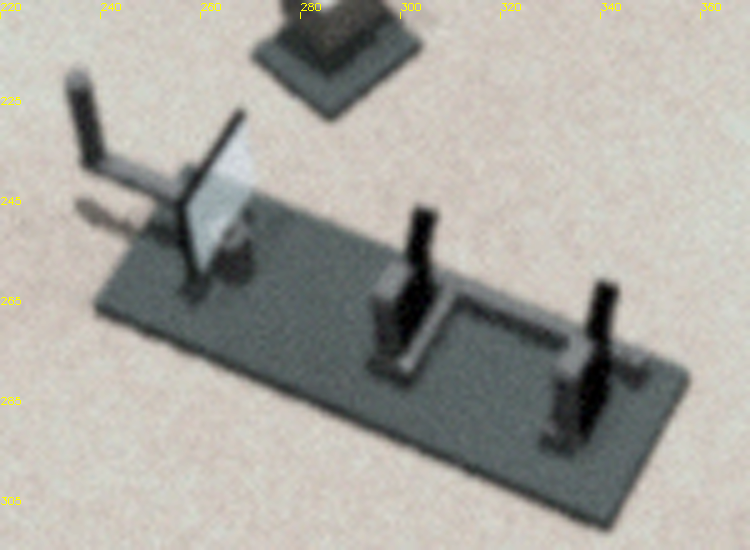

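View pics/c2.png

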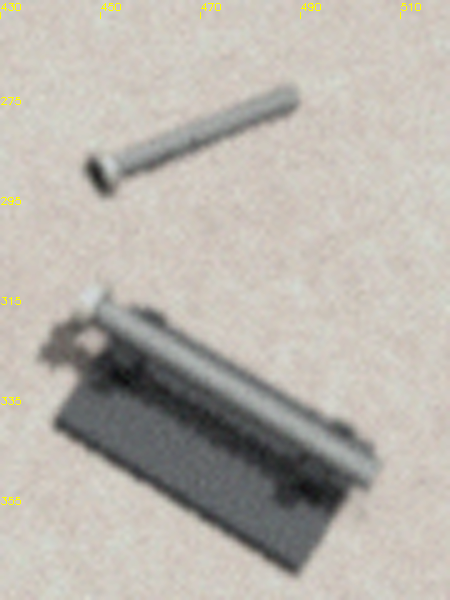

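View pics/c3.png

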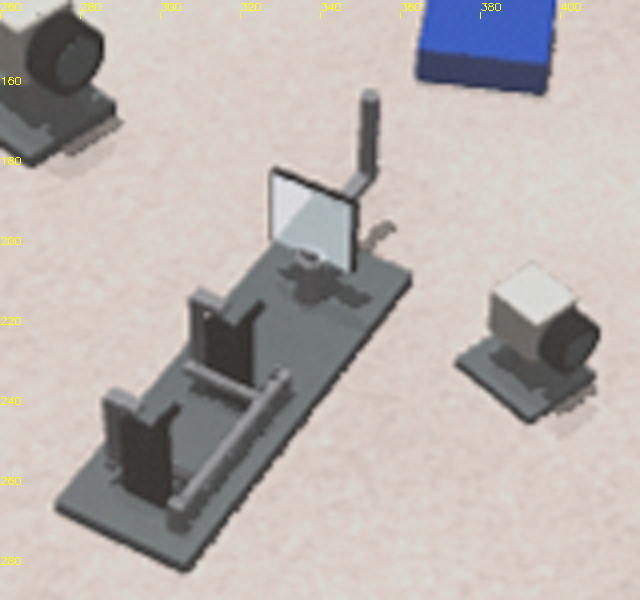

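View pics/c4.png

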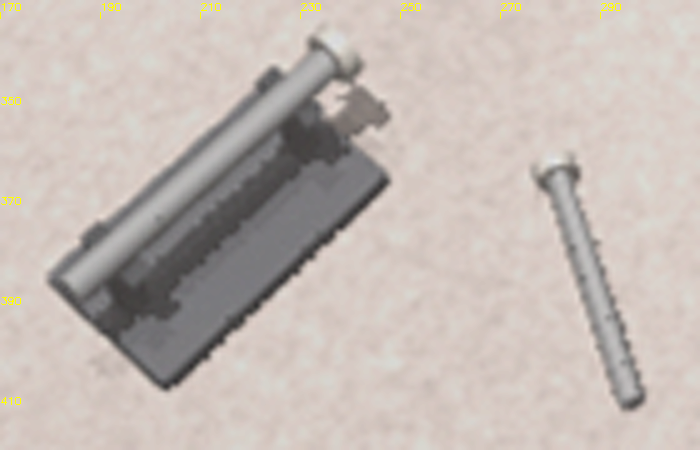

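```bash
cat > fit.py <<'E'
from h import *
import pickle
from scipy.optimize import least_squares
D=pickle.load(open('d0.pkl','rb'))
obs={'scene':[((45,-53,12),(239.4,266.4)),((-45,217,12),(357.6,280)),((45,217,12),(341.6,308.6)),((0,-70,125),(235.8,220.3)),((-30,-3,105),(268,227.6)),],
'side':[((45,217,12),(274.2,266.2)),((-45,217,12),(306,281)),((-45,-53,12),(362.7,207.5)),((0,-70,125),(352.5,163.7)),((30,0,105),(328.5,182.5)),((-30,0,105),(349,190)),((-30,0,45),(348.5,207.3)),((30,0,45),(328.7,200.7))]}
def T(x,P):
    c,s=np.cos(x[2]),np.sin(x[2]);P=np.array(P)/1000.
    return np.c_[x[0]+c*P[:,0]-s*P[:,1],x[1]+s*P[:,0]+c*P[:,1],P[:,2]]
def f(x):return np.concatenate([(proj(D[n],T(x,[a for a,_ in o]))-np.array([b for _,b in o])).ravel() for n,o in obs.items()])
if __name__=='__main__':
    s=least_squares(f,[.5,-.2,0],loss='soft_l1');x=s.x;print('fixture',x[:2],np.degrees(x[2]));print(np.round(f(x).reshape(-1,2),1).tolist())
    print('seat',T(x,[(0,140,75)]),'pin',T(x,[(0,-70,105)]))
    for n,a,b in(('scene',(449,315.5),(504.4,349.4)),('side',(237,340.4),(185,386.6))):
        A=atz(D[n],a,.05);B=atz(D[n],b,.05);print('rod',n,A,B,(A+B)/2,np.linalg.norm(A-B))
    for n,uv in(('scene',(448,315)),('scene',(451,289)),):pass
    for n,l in(('scene',(484,394)),('scene',(391,372)),('scene',(166,222))):print(atz(D[n],l,.03))
    for n,l in(('scene',(193,311)),('side',(277,153))):print('lens',n,atz(D[n],l,.075))
    L=(atz(D['scene'],(193,311),.075)+atz(D['side'],(277,153),.075))/2
    d=L[:2]-x[:2];print(np.linalg.norm(d),np.degrees(np.arctan2(d[1],d[0])))
E
python3 fit.py
```

```text
fixture [ 0.5175091  -0.18170191] -4.7733169981463535
[[-1.4, -1.9], [0.6, -2.5], [0.1, -0.0], [-0.8, -0.4], [0.3, -1.9], [-1.0, -1.0], [0.3, 0.1], [0.4, 0.0], [-0.2, -0.0], [-1.6, -0.1], [-0.2, 1.4], [-0.5, 1.8], [-1.9, -0.5]]
seat [[ 0.52915902 -0.04218747  0.075     ]] pin [[ 0.51168413 -0.25145913  0.105     ]]
rod scene [0.53262421 0.25947926 0.05      ] [0.56824555 0.3874345  0.05      ] [0.55043488 0.32345688 0.05      ] 0.13282102624359998
rod side [0.53335931 0.25583432 0.05      ] [0.56828191 0.38428943 0.05      ] [0.55082061 0.32006188 0.05      ] 0.13311762919529696
[0.66936364 0.37230876 0.03      ]
[0.69182487 0.18159729 0.03      ]
[ 0.51925417 -0.44868922  0.03      ]
lens scene [ 0.73016797 -0.25266469  0.075     ]
lens side [ 0.72631476 -0.25628123  0.075     ]
0.22294329566535312 -19.051056812699937
```

Request:
apply_moves(
  xyz=[
    [0,0.037,0.0314],
    [0,0.037,0.0314],
    [0,0.037,0.0314],
    [0,0.037,0.0314],
    [0,0.037,0.0314],
    [0,0.037,0.0314],
    [0,0.037,0.0314],
    [0,0.037,0.0314],
    [0,0.037,0.0314],
    [0,0.037,0.0314],
    [0,0.037,0.0314],
    [0,0.037,0.0314],
  ],
  twist=[0,0,0,0,0,0,0,0,0,0,0,0],
  claw=[1,1,1,1,1,1,1,1,1,1,1,1],
)

```text
time_s: 2.85
tcp_pos: [0.4225, -0.0293, 0.2035]
ee_rot: [[0.009, -0.334, 0.942], [-0.002, 0.943, 0.334], [-1.0, -0.005, 0.008]]
wrist_force: [0.3, 0.1, 0.6]
gripper_width: 1.001
```

Request:
apply_moves(
  xyz=[
    [0,0.036,0.0297],
    [0,0.036,0.0297],
    [0,0.036,0.0297],
    [0,0.036,0.0297],
    [0,0.036,0.0297],
    [0,0.036,0.0297],
    [0,0.036,0.0297],
    [0,0.036,0.0297],
    [0,0,0],
    [0,0,0],
    [0,0,0],
    [0,0,0],
  ],
  twist=[0,0,0,0,0,0,-8,-8,-8,-8,-8,-8],
  claw=[1,1,1,1,1,1,1,1,1,1,1,1],
)

```text
time_s: 4.05
tcp_pos: [0.5465, 0.3485, 0.2044]
ee_rot: [[0.015, -0.94, 0.34], [-0.0, 0.34, 0.94], [-1.0, -0.014, 0.005]]
wrist_force: [-0.7, -0.1, 0.2]
gripper_width: 1.001
```

Run:
```python
from h import *
import pickle
p=imaging.capture('wrist');pickle.dump(p,open('w1.pkl','wb'))
R=[(x['p'],x['centre'],x['mask'].sum()) for x in imaging.regions_of('rod',p)];print(R)
q=p.copy();q['pixels']=cv2.convertScaleAbs(p['pixels'],alpha=1.5);save(q,'w1.png');s=r.sense();print(s['tcp_pos'],s['ee_rot'],s['joints'])
```

```text
[(0.89, [309.7, 182.4], np.int64(2536)), (0.72, [438.8, 90.7], np.int64(1587))]
[0.54646652 0.34830548 0.20451428] [[ 1.48376383e-02 -9.37991079e-01  3.46341709e-01]
 [-2.77562871e-04  3.46375962e-01  9.38095739e-01]
 [-9.99889878e-01 -1.40152568e-02  4.87904974e-03]] [ 47.11691113  23.84523746   3.24413126   0.67961859 -68.83333996
 -67.62511481]
```

View pics/w1.png

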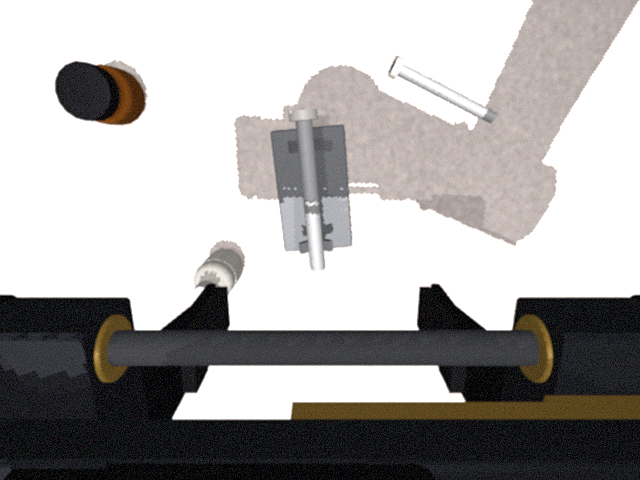

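Run:
```python
from h import *
import pickle
p=pickle.load(open('w1.pkl','rb'))
# axis points: end face of tail & disc
A=atz(p,(303,113),.05);B=atz(p,(318,264),.05);print(A,B,(A+B)/2,np.linalg.norm(A-B),np.degrees(np.arctan2(*(B-A)[1::-1])))
g=cv2.convertScaleAbs(p['pixels'],alpha=1.2)[90:290,230:390,::-1];cv2.imwrite('pics/w1c.png',cv2.resize(g,None,fx=3.5,fy=3,interpolation=cv2.INTER_CUBIC))
```

```text
[0.53308168 0.25626246 0.05      ] [0.56690685 0.38452164 0.05      ] [0.54999426 0.32039205 0.05      ] 0.13264448735346737 75.22604690551543
```

View pics/w1c.png

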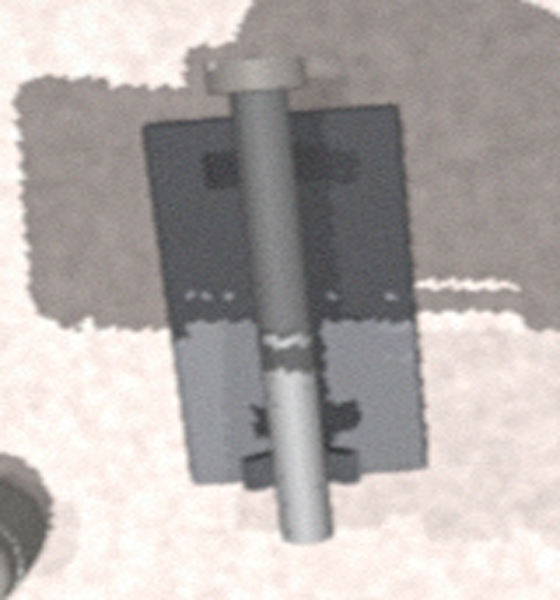

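Request:
apply_moves(
  xyz=[
    [0,-0.011,-0.028],
    [0.03,0,0],
    [0.03,0,0],
    [0.025,0,0],
    [0,0,0],
  ],
  twist=[-5.4,0,0,0,0],
  claw=[1,1,1,1,1],
)

```text
time_s: 4.65
tcp_pos: [0.5497, 0.3176, 0.1195]
ee_rot: [[0.019, -0.963, 0.27], [0.003, 0.27, 0.963], [-1.0, -0.017, 0.008]]
wrist_force: [0.0, 0.0, 0.7]
gripper_width: 1.003
```

Run:
```python
from h import *
import pickle
p=imaging.capture('wrist');pickle.dump(p,open('w2.pkl','wb'))
q=p.copy();q['pixels']=cv2.convertScaleAbs(p['pixels'],alpha=1.5)
s=r.sense();R=s['ee_rot'];print(s['tcp_pos'],R,np.degrees(np.arctan2(R[1,1],R[0,1])))
save(q,'w2.png')
```

```text
[0.55107899 0.31848684 0.12184012] [[ 0.02264446 -0.96288098  0.2689748 ]
 [ 0.00519484  0.26915348  0.96308329]
 [-0.99973008 -0.02041121  0.01109685]] 164.38276308608818
```

View pics/w2.png

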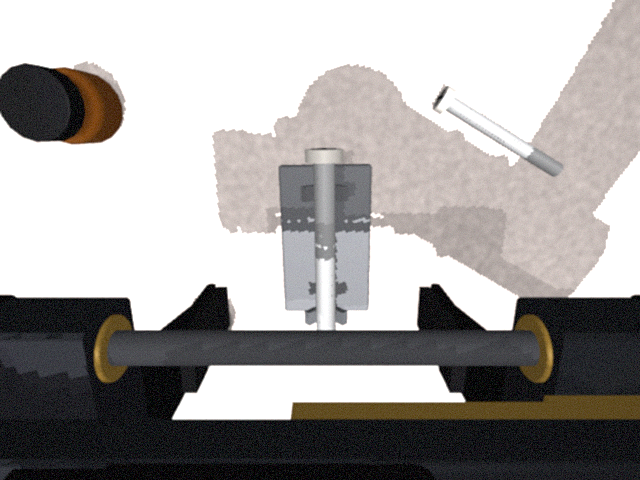

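Request:
apply_moves(
  xyz=[
    [0.02,0,0],
    [0.02,0,0],
    [0.02,0,0],
    [0.013,0,0],
    [0,0,0],
  ],
  twist=[0,0,0,0,0],
  claw=[1,0.7,0.6,0.5,0.5],
)

```text
time_s: 5.2
tcp_pos: [0.5593, 0.3237, 0.0573]
ee_rot: [[0.038, -0.961, 0.274], [0.015, 0.275, 0.961], [-0.999, -0.032, 0.025]]
wrist_force: [-0.5, -0.1, -0.2]
gripper_width: 0.722
```

Run:
```python
from h import *
s=r.sense();R=s['ee_rot'];print(s['tcp_pos'],R[:,0],s['joints'],s['joint_velocities'])
p=imaging.capture('wrist')
s=r.sense();R=s['ee_rot'];print(s['tcp_pos'],R[:,0],s['joints'],s['joint_velocities'])
```

```text
[0.55932118 0.3237099  0.05732875] [ 0.03793091  0.01545465 -0.99916085] [ 44.84520615  30.25410922  -9.18456227   1.20996159 -48.40155857
 -61.55524646] [ 0.02113507 -1.44163477  1.91850758  0.83999474 -0.77800527 -0.61608298]
[0.55997459 0.32419816 0.05852248] [ 0.03970641  0.01661718 -0.99907321] [ 44.84735658  30.18882193  -9.11529012   1.24255991 -48.41727991
 -61.54477255] [ 0.02300557 -1.07563728  1.01184073  0.30503995  0.04724098  0.34881432]
```

Request:
apply_moves(
  xyz=[
    [0,0,0],
  ],
  twist=[0],
  claw=[0.5],
)

```text
time_s: 5.35
tcp_pos: [0.5608, 0.3248, 0.06]
ee_rot: [[0.042, -0.961, 0.273], [0.018, 0.274, 0.962], [-0.999, -0.035, 0.029]]
wrist_force: [-0.2, -0.4, -0.2]
gripper_width: 0.585
```

Request:
apply_moves(
  xyz=[
    [0,0,0],
  ],
  twist=[0],
  claw=[0.5],
)

```text
time_s: 5.45
tcp_pos: [0.5615, 0.3254, 0.0614]
ee_rot: [[0.044, -0.961, 0.273], [0.019, 0.274, 0.961], [-0.999, -0.037, 0.031]]
wrist_force: [0.1, -0.1, 0.2]
gripper_width: 0.533
```

Request:
apply_moves(
  xyz=[
    [0.0171,0.0108,-0.0114],
    [0.0014,0.0006,-0.0008],
  ],
  twist=[0,0],
  claw=[0.5,0.5],
)

```text
time_s: 5.65
tcp_pos: [0.5493, 0.3183, 0.0445]
ee_rot: [[0.048, -0.961, 0.273], [0.023, 0.274, 0.961], [-0.999, -0.04, 0.035]]
wrist_force: [-0.1, 0.4, -0.7]
gripper_width: 0.505
```

Right at the target; close.

Request:
apply_moves(
  xyz=[
    [0.0014,0.0006,-0.0008],
    [0.0014,0.0006,-0.0008],
    [0.0014,0.0006,-0.0008],
    [0.0014,0.0006,-0.0008],
  ],
  twist=[0,0,0,0],
  claw=[0,0,0,0],
)

```text
time_s: 6.05
tcp_pos: [0.5494, 0.3182, 0.0422]
ee_rot: [[0.054, -0.961, 0.272], [0.027, 0.273, 0.962], [-0.998, -0.044, 0.041]]
wrist_force: [0.0, -0.1, 0.2]
gripper_width: 0.223
```

Request:
apply_moves(
  xyz=[
    [0.0005,0.0006,-0.0008],
    [0.001,0.0006,-0.0008],
  ],
  twist=[0,0],
  claw=[0,0],
)

```text
time_s: 6.25
tcp_pos: [0.5482, 0.3173, 0.0408]
ee_rot: [[0.054, -0.961, 0.272], [0.027, 0.273, 0.962], [-0.998, -0.045, 0.041]]
wrist_force: [-1.0, 0.2, -0.3]
gripper_width: 0.057
```

Run:
```python
from h import *
import pickle
p=imaging.capture('side');pickle.dump(p,open('s1.pkl','wb'))
w=imaging.capture('wrist');pickle.dump(w,open('w3.pkl','wb'))
s=r.sense();print(s['tcp_pos'],s['gripper_width'])
a=cv2.resize(cv2.convertScaleAbs(p['pixels'][290:430,130:310],alpha=1.5),(540,420),interpolation=cv2.INTER_CUBIC)
b=cv2.convertScaleAbs(w['pixels'],alpha=1.5)
cv2.imwrite('pics/s1.png',a[:,:,::-1]);cv2.imwrite('pics/w3.png',b[:,:,::-1])
```

```text
[0.54789812 0.31700699 0.04048151] 0.021105521547436744
```

View pics/s1.png

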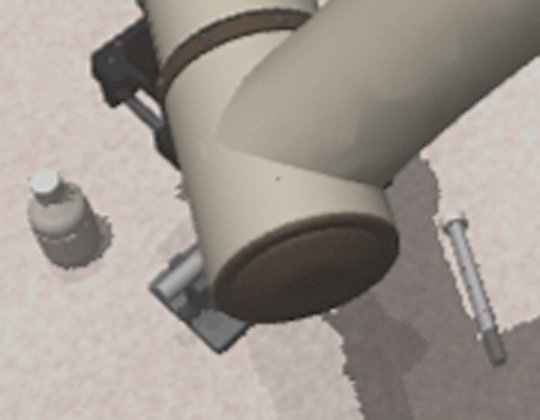

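View pics/w3.png

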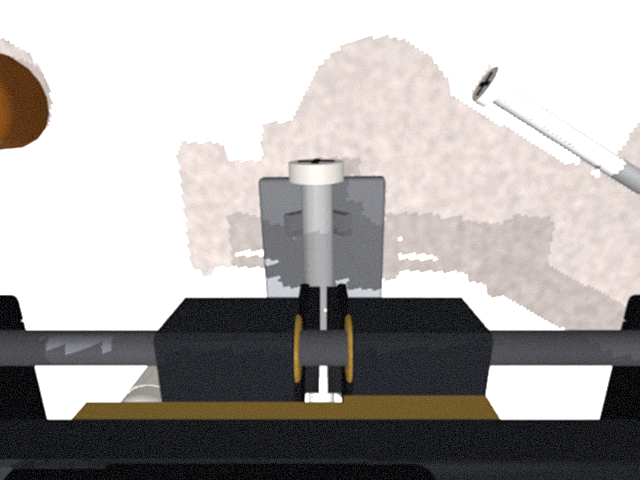

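Run:
```python
from h import *
import pickle
w=pickle.load(open('w3.pkl','rb'))
a=cv2.resize(cv2.convertScaleAbs(w['pixels'][140:420,250:400],alpha=1.5),None,fx=4,fy=2.1,interpolation=cv2.INTER_CUBIC)
cv2.imwrite('pics/w3c.png',a[:,:,::-1])
for n in [(0.5479,.3170,.0405+.0)]:
    for d in (-.014,0,.005,.02,.04): print(d,proj(w,[(0.5479+.054*-d,.317-.027*d,.0405+d)]))
```

```text
-0.014 [[323.31880417 279.1937817 ]]
0 [[323.34859175 289.29309616]]
0.005 [[323.3602506  293.24596257]]
0.02 [[323.39904794 306.39998362]]
0.04 [[323.46187957 327.70269862]]
```

View pics/w3c.png

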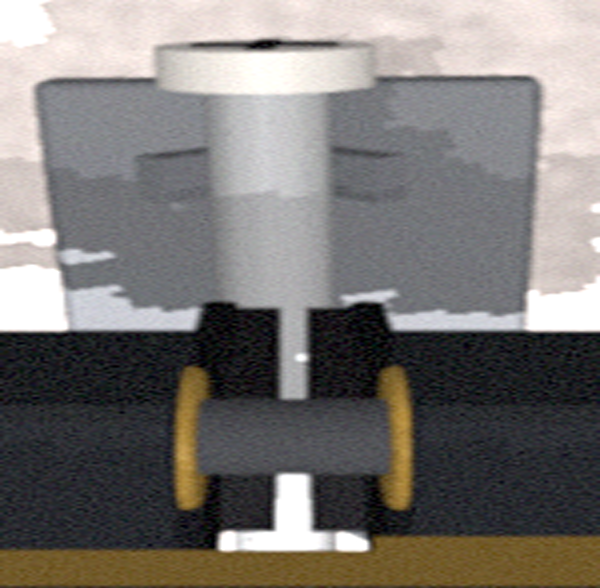

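Run:
```python
from h import *
import pickle
w=pickle.load(open('w3.pkl','rb'));V=w['view']
print('cam',-V[:3,:3].T@V[:3,3],V[2,:3])
for X in [(0.5479,.3170,.0405),(.5495,.3185,.05),(.5315,.2508,.05)]:
    print(X,(V@np.r_[X,1])[:3],proj(w,[X]))
d=np.array([.2555,.9668,0]);nx=np.array([.9668,-.2555,0])
c=np.array([.5495,.3185,.05])
for t in(-.07,-.062,-.04,-.02,0,.065,.07):
  print(t,proj(w,[c+t*d-nx*.007,c+t*d+nx*.007, c+t*d+[0,0,.007]]).round(1).tolist())
print('disc',proj(w,[c-.07*d-nx*.012,c-.07*d+nx*.012,c-.062*d-nx*.012,c-.062*d+nx*.012]).round(1).tolist())
print('base', proj(w,[c-d*.06-nx*.035-[0,0,.04],c-d*.06+nx*.035-[0,0,.04]]).round(1).tolist())
```

```text
cam [0.51753374 0.23858461 0.21836264] [ 0.1275897   0.29368353 -0.94734938]
(0.5479, 0.317, 0.0405) [0.00022104 0.02289744 0.19540179] [[323.34859175 289.29309616]]
(0.5495, 0.3185, 0.05) [-0.00132674  0.02767821  0.18704664] [[320.18581984 301.13517193]]
(0.5315, 0.2508, 0.05) [-0.00259196 -0.03875809  0.16486765] [[316.86768233 153.82424485]]
-0.07 [[333.0, 153.7], [300.4, 154.2], [315.6, 155.6]]
-0.062 [[333.2, 172.5], [301.1, 173.0], [316.1, 175.1]]
-0.04 [[333.7, 221.5], [302.9, 221.7], [317.4, 225.8]]
-0.02 [[334.2, 262.7], [304.4, 262.8], [318.4, 268.4]]
0 [[334.6, 301.2], [305.8, 301.1], [319.4, 308.0]]
0.065 [[335.8, 409.9], [309.9, 409.5], [322.2, 419.4]]
0.07 [[335.9, 417.4], [310.2, 416.9], [322.4, 427.0]]
disc [[344.7, 153.5], [288.8, 154.4], [344.7, 172.4], [289.7, 173.1]]
base [[387.4, 165.0], [256.8, 166.9]]
```

Run:
```python
from h import *
import pickle
w=imaging.capture('scene');pickle.dump(w,open('sc2.pkl','wb'))
a=cv2.resize(cv2.convertScaleAbs(w['pixels'][255:395,400:560],alpha=1.7),None,fx=4,fy=4,interpolation=cv2.INTER_CUBIC)
cv2.imwrite('pics/sc2.png',a[:,:,::-1])
s=r.sense();print(s['tcp_pos'],s['gripper_width'],s['wrist_force'])
for d in (-.014,0,.014,.03): print(proj(w,[(s['tcp_pos']-s['ee_rot'][:,0]*d)]))
```

```text
[0.5479865  0.31707668 0.04055027] 0.008135330128234223 [ 0.78529256  0.12035877 -0.00322095]
[[471.6048288  335.33183878]]
[[472.71805551 332.14513319]]
[[473.85033505 328.90388726]]
[[475.16833247 325.1310082 ]]
```

View pics/sc2.png

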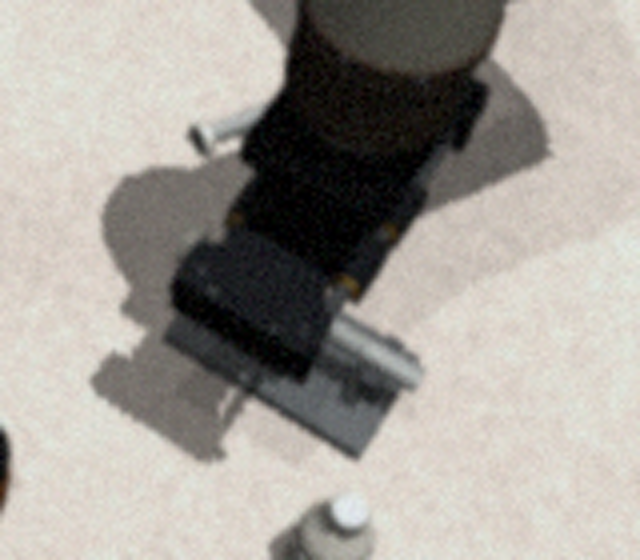

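```bash
python3 - <<'E'
from h import *
import pickle
# fit rest pose from w1 and w3: base far corners & disc edges
w1=pickle.load(open('w1.pkl','rb'));w3=pickle.load(open('w3.pkl','rb'));w2=pickle.load(open('w2.pkl','rb'))
for n,w in(('w1',w1),('w2',w2),('w3',w3)):
    V=w['view'];print(n,-V[:3,:3].T@V[:3,3])
b1=[(230+145/3.5,90+127/3),(230+398/3.5,90+105/3),(230+427/3.5,90+466/3),(230+192/3.5,90+482/3)]
P=[atz(w1,b,.01) for b in b1];print(np.array(P))
for i in range(4):print(np.linalg.norm(P[i]-P[(i+1)%4]))
b3=[(250+38/4,140+82/2.1),(250+540/4,140+80/2.1)]
Q=[atz(w3,b,.01) for b in b3];print(np.array(Q),np.linalg.norm(Q[0]-Q[1]))
E
python3 - <<'E'
import cv2,pickle
w=pickle.load(open('w2.pkl','rb'))
a=cv2.resize(cv2.convertScaleAbs(w['pixels'][130:350,260:400],alpha=1.2),None,fx=4,fy=2.7,interpolation=cv2.INTER_CUBIC)
cv2.imwrite('pics/w2c.png',a[:,:,::-1])
E
```

```text
w1 [0.5179487  0.27670658 0.38537466]
w2 [0.5257903  0.24340964 0.30015274]
w3 [0.51753374 0.23858461 0.21836264]
[[0.56887339 0.25977325 0.01      ]
 [0.50295706 0.2766937  0.01      ]
 [0.53322931 0.39013684 0.01      ]
 [0.59975099 0.37238495 0.01      ]]
0.0680533843563242
0.11741275539806288
0.06884957735831375
0.11676824429502788
[[0.5687343  0.2581394  0.01      ]
 [0.50309517 0.27584681 0.01      ]] 0.06798563966902377
```

View pics/w2c.png

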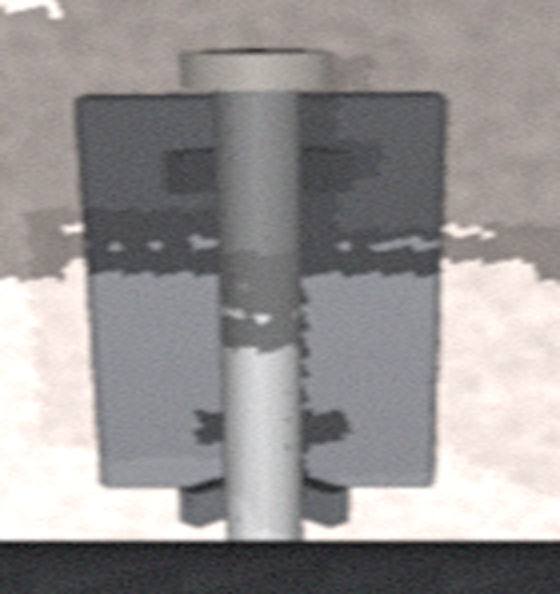

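Request:
apply_moves(
  xyz=[
    [-0.01,0.0006,-0.0008],
    [-0.01,0.0006,-0.0008],
  ],
  twist=[0,0],
  claw=[0,0],
)

```text
time_s: 6.6
tcp_pos: [0.5446, 0.3146, 0.0601]
ee_rot: [[0.052, -0.961, 0.272], [0.025, 0.273, 0.962], [-0.998, -0.043, 0.038]]
wrist_force: [0.5, -0.2, -0.0]
gripper_width: 0.005
```

Run:
```python
from h import *
import pickle
w=imaging.capture('wrist');pickle.dump(w,open('w4.pkl','wb'))
a=cv2.convertScaleAbs(w['pixels'],alpha=1.5)
cv2.imwrite('pics/w4.png',a[:,:,::-1])
s=r.sense();print(s['time_s'],s['tcp_pos'],s['gripper_width'],s['wrist_force'])
```

```text
6.65 [0.5453185  0.31524748 0.0621206 ] 0.007753452667721826 [-0.41015203 -0.75384495  0.99545199]
```

View pics/w4.png

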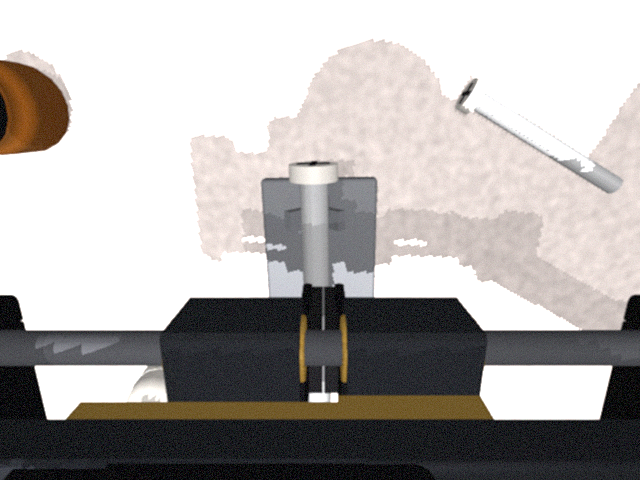

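Run:
```python
from h import *
import pickle
for n,tcp in(('w3',(.5479,.317,.0405)),('w4',(.5453,.31525,.0621))):
    w=pickle.load(open(n+'.pkl','rb'));V=w['view'];K=w['mtx'];print(K[0,2],K[1,2],K[0,0])
    for dep in(.174,.18,.195):
        q=np.linalg.solve(K,[323.5,285,1])*dep
        X=V[:3,:3].T@(q-V[:3,3]);print(dep,X,X-tcp)
    Rt=V[:3,:3]
w=pickle.load(open('w1.pkl','rb'))
im=w['pixels'][270:480];a=cv2.convertScaleAbs(im,alpha=4)
cv2.imwrite('pics/w1f.png',a[:,:,::-1])
```

```text
322.91356331967535 244.22954992349187 384.56260102983885
0.174 [0.54402918 0.30665134 0.05936176] [-0.00387082 -0.01034866  0.01886176]
0.18 [0.54494281 0.30899847 0.05387898] [-0.00295719 -0.00800153  0.01337898]
0.195 [0.5472269  0.31486629 0.040172  ] [-0.0006731  -0.00213371 -0.000328  ]
322.91356331967535 244.22954992349187 384.56260102983885
0.174 [0.54074272 0.30429454 0.0789645 ] [-0.00455728 -0.01095546  0.0168645 ]
0.18 [0.54164385 0.30662897 0.07347423] [-0.00365615 -0.00862103  0.01137423]
0.195 [0.54389668 0.31246503 0.05974853] [-0.00140332 -0.00278497 -0.00235147]
```

View pics/w1f.png

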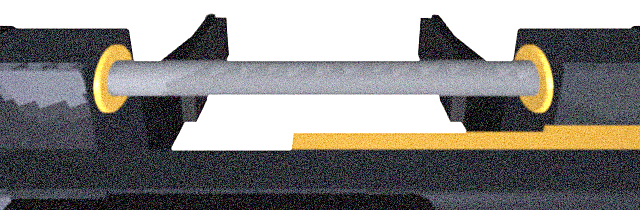

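Request:
apply_moves(
  xyz=[
    [0.0014,-0.0018,0.0046],
    [0.0014,0.0006,-0.0008],
    [0.0014,0.0006,-0.0008],
    [0.0014,0.0006,-0.0008],
    [0.016,0.0006,-0.0008],
    [0.013,0.0006,-0.0008],
  ],
  twist=[0,0,0,0,0,0],
  claw=[0.5,0.5,0.5,0.5,0.5,0.5],
)

```text
time_s: 7.25
tcp_pos: [0.5477, 0.3188, 0.0296]
ee_rot: [[0.059, -0.961, 0.271], [0.032, 0.273, 0.961], [-0.998, -0.048, 0.046]]
wrist_force: [-0.4, -0.4, -0.1]
gripper_width: 0.448
```

Request:
apply_moves(
  xyz=[
    [0.009,-0.001,0.001],
    [0.009,-0.001,0.001],
  ],
  twist=[0,0],
  claw=[0.4,0.35],
)

```text
time_s: 7.45
tcp_pos: [0.5507, 0.3201, 0.0094]
ee_rot: [[0.057, -0.961, 0.271], [0.03, 0.273, 0.962], [-0.998, -0.047, 0.044]]
wrist_force: [-0.2, -0.4, 0.6]
gripper_width: 0.394
```

Request:
apply_moves(
  xyz=[
    [0,0.0003,-0.0006],
    [0.0005,0.0006,-0.0008],
    [0.001,0.0006,-0.0008],
    [0.001,0,0],
  ],
  twist=[0,0,0,0],
  claw=[0,0,0,0],
)

```text
time_s: 7.85
tcp_pos: [0.5522, 0.3181, 0.0071]
ee_rot: [[0.062, -0.961, 0.269], [0.029, 0.272, 0.962], [-0.998, -0.052, 0.045]]
wrist_force: [-0.2, 0.1, 0.1]
gripper_width: 0.142
```

Request:
apply_moves(
  xyz=[
    [0,0,0],
    [-0.01,0,0],
  ],
  twist=[0,0],
  claw=[0,0],
)

```text
time_s: 8.05
tcp_pos: [0.5505, 0.3169, 0.0164]
ee_rot: [[0.059, -0.961, 0.271], [0.028, 0.272, 0.962], [-0.998, -0.05, 0.043]]
wrist_force: [0.4, -0.4, 0.3]
gripper_width: 0.144
```

Request:
apply_moves(
  xyz=[
    [-0.045,0,0],
    [-0.045,0,0],
    [0,-0.0097,-0.044],
    [0,-0.0097,-0.044],
    [0,-0.0097,-0.044],
    [0,-0.0097,-0.044],
    [0,-0.0097,-0.044],
    [0,-0.0097,-0.044],
    [0,-0.0097,-0.044],
    [0,-0.0097,-0.04],
    [0,0,0],
    [0,0,0],
  ],
  twist=[0,0,0,0,0,0,0,0,0,0,-5.5,-5.5],
  claw=[0,0,0,0,0,0,0,0,0,0,0,0],
)

```text
time_s: 9.25
tcp_pos: [0.5252, -0.0496, 0.1087]
ee_rot: [[0.073, -0.995, 0.068], [0.037, 0.071, 0.997], [-0.997, -0.07, 0.042]]
wrist_force: [0.3, 0.4, -0.4]
gripper_width: 0.144
```

```bash
cat > snap.py <<'E'
from h import *
import pickle,sys
for c in sys.argv[2:]:
    w=imaging.capture(c);pickle.dump(w,open(sys.argv[1]+c+'.pkl','wb'))
    cv2.imwrite('pics/'+sys.argv[1]+c+'.png',cv2.convertScaleAbs(w['pixels'],alpha=1.5)[:,:,::-1])
s=r.sense();R=s['ee_rot'];print(s['time_s'],s['tcp_pos'],'\n',R,s['gripper_width'],s['wrist_force'],np.degrees(np.arctan2(R[1,1],R[0,1])))
E
python3 snap.py a wrist scene side
```

```text
9.4 [ 0.52544521 -0.04828834  0.10857438] 
 [[ 0.0726104  -0.99475363  0.07206214]
 [ 0.03701593  0.07489089  0.99650448]
 [-0.99667324 -0.06968914  0.04225959]] 0.14486378687572135 [ 0.03400082  0.3219289  -1.10145417] 175.69455935421402
```

View pics/awrist.png

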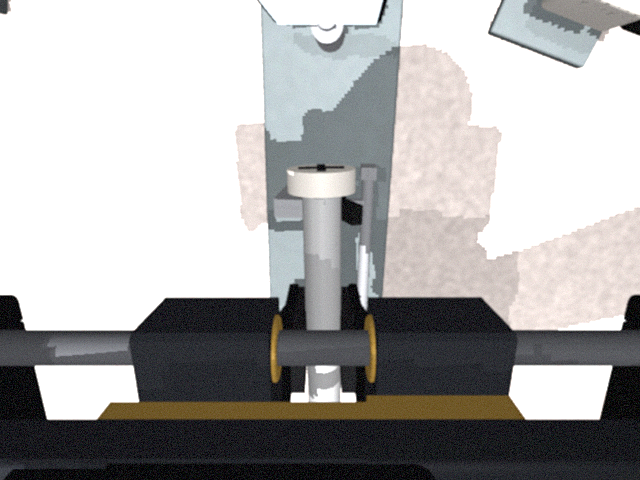

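View pics/ascene.png

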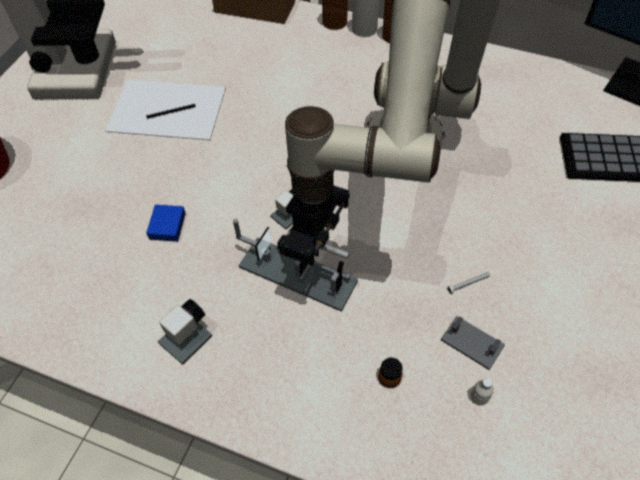

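View pics/aside.png

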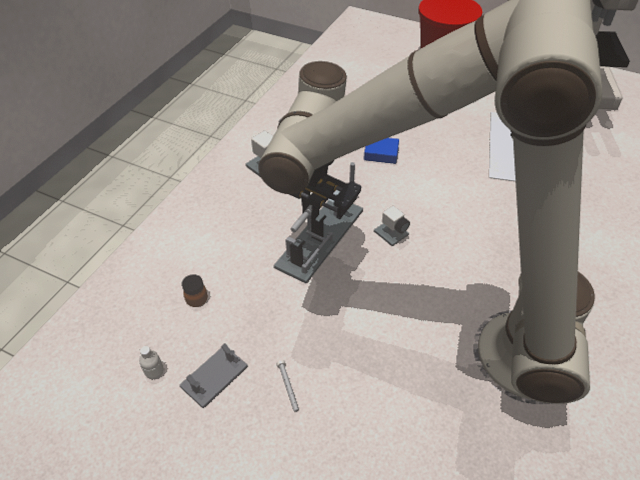

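Run:
```python
import cv2,pickle
w=pickle.load(open('awrist.pkl','rb'))
a=cv2.resize(cv2.convertScaleAbs(w['pixels'][0:310,230:430],alpha=1.4),None,fx=3.5,fy=1.93,interpolation=cv2.INTER_CUBIC)
cv2.imwrite('pics/awc.png',a[:,:,::-1])
```

```text
(no output)
```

View pics/awc.png

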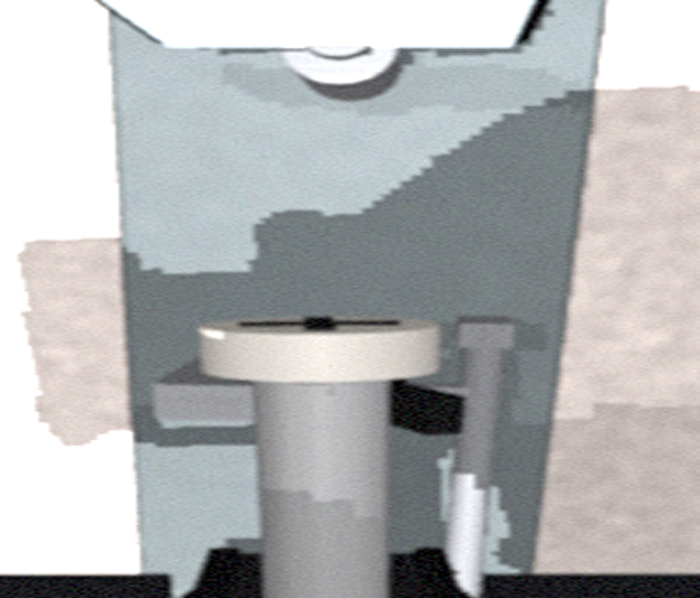

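```bash
cat > m.py <<'E'
from h import *
import pickle
from scipy.optimize import least_squares
w=pickle.load(open('awrist.pkl','rb'))
c=lambda x,y:(230+x/3.5,y/1.93)
def T(x,P):
    co,s=np.cos(x[2]),np.sin(x[2]);P=np.array(P,float)/1000
    return np.c_[x[0]+co*P[:,0]-s*P[:,1],x[1]+s*P[:,0]+co*P[:,1],P[:,2]]
L=[atz(w,c(*q),.012) for q in((110,20),(127,300),(143,560))]
Rr=[atz(w,c(*q),.012) for q in((604,20),(571,300),(535,560))]
for P in(L,Rr):print(np.round(P,4).tolist(),np.degrees(np.arctan2(P[-1][1]-P[0][1],P[-1][0]-P[0][0]))-90)
M=[atz(w,c(*q),.045) for q in((163,43),(518,47))];print('mirror',M,np.linalg.norm(M[0]-M[1]),(M[0]+M[1])/2)
def f(x):
    o=[]
    co,s=np.cos(x[2]),np.sin(x[2])
    for P,k in((L,.0445),(Rr,-.0445)):
        for q in P:
            o.append(co*(q[0]-x[0])+s*(q[1]-x[1])-k)
    o+=list((T(x,[(30,0,45),(-30,0,45)])-np.array(M))[:,:2].ravel())
    return o
s=least_squares(f,[.5175,-.1817,-.083]);x=s.x;print('fix',x[:2],np.degrees(x[2]),'seat',T(x,[(0,140,75)]),np.round(s.fun,4))
for z in(.145,.151,.155):
    pts=[]
    for y,a,b in((390,255,388),(480,259,388),(590,262,388)):
        A=atz(w,c(a,y),z);B=atz(w,c(b,y),z);pts.append((A+B)/2);print(np.linalg.norm(A-B)*1000,end=' ')
    D=(atz(w,c(200,352),z)+atz(w,c(440,352),z))/2
    print('w disc',np.linalg.norm(atz(w,c(200,352),z)-atz(w,c(440,352),z)))
    v=pts[-1]-D;print(z,D,np.round(pts,4).tolist(),'yaw',np.degrees(np.arctan2(v[1],v[0]))-90)
E
python3 m.py
```

```text
[[0.5605, -0.1992, 0.012], [0.5681, -0.1097, 0.012], [0.5769, -0.0053, 0.012]] -4.8540280062337615
[[0.4724, -0.1915, 0.012], [0.4795, -0.1039, 0.012], [0.4889, -0.0019, 0.012]] -4.949019223579825
mirror [array([ 0.5461981, -0.1846251,  0.045    ]), array([ 0.49000877, -0.17875774,  0.045     ])] 0.05649483848133218 [ 0.51810343 -0.18169142  0.045     ]
fix [ 0.51772458 -0.18165922] -4.8582290534514385 seat [[ 0.52958126 -0.0421622   0.075     ]] [-0.0004 -0.0004 -0.0004  0.0002 -0.0002  0.0005  0.0014  0.0004 -0.0022
 -0.0004]
14.278513174621724 14.415538747282401 14.824780598180084 w disc 0.025348226133766607
0.145 [ 0.51914805 -0.10974756  0.145     ] [[0.5195, -0.1024, 0.145], [0.5206, -0.0839, 0.145], [0.5222, -0.0592, 0.145]] yaw -3.477019696401811
13.671990211909405 13.803195209606653 14.195053277134493 w disc 0.024271483686837243
0.151 [ 0.51863079 -0.11071379  0.151     ] [[0.5189, -0.1036, 0.151], [0.52, -0.086, 0.151], [0.5216, -0.0623, 0.151]] yaw -3.4770196964018965
13.26764157010112 13.394966184489599 13.775235063104063 w disc 0.023553655388884334
0.155 [ 0.51828594 -0.11135795  0.155     ] [[0.5186, -0.1045, 0.155], [0.5196, -0.0873, 0.155], [0.5211, -0.0644, 0.155]] yaw -3.4770196964017828
```

Request:
apply_moves(
  xyz=[
    [0.0142,-0.0012,0.0006],
    [0.0142,-0.0012,0.0006],
    [0.0142,-0.0012,0.0006],
  ],
  twist=[0.8,0,0],
  claw=[0,0,0],
)

```text
time_s: 9.7
tcp_pos: [0.5346, -0.0431, 0.069]
ee_rot: [[0.08, -0.993, 0.09], [0.039, 0.093, 0.995], [-0.996, -0.076, 0.046]]
wrist_force: [0.5, 0.3, -0.3]
gripper_width: 0.147
```

```bash
python3 snap.py b wrist
python3 - <<'E'
import cv2,pickle
w=pickle.load(open('bwrist.pkl','rb'))
a=cv2.resize(cv2.convertScaleAbs(w['pixels'][100:410,230:430],alpha=1.4),None,fx=3.5,fy=1.93,interpolation=cv2.INTER_CUBIC)
cv2.imwrite('pics/bwc.png',a[:,:,::-1])
E
```

```text
9.75 [ 0.53310446 -0.04304268  0.06648993] 
 [[ 0.07538675 -0.99303218  0.09057551]
 [ 0.0384806   0.09366351  0.99485998]
 [-0.9964116  -0.07151386  0.04527347]] 0.1519064595542012 [ 0.68991846 -0.75872869 -2.78665614] 174.61176161038892
```

View pics/bwc.png

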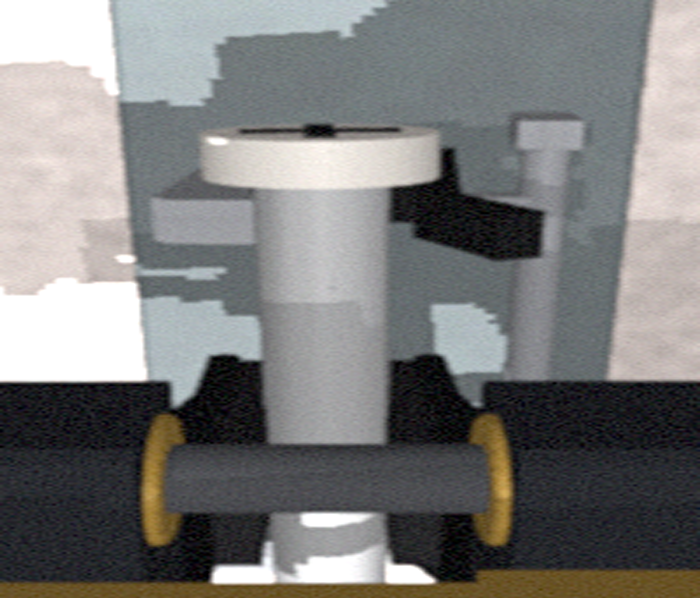

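Run:
```python
from h import *
import pickle
w=pickle.load(open('bwrist.pkl','rb'))
c=lambda x,y:(230+x/3.5,100+y/1.93)
x0=np.array([.5177,-.1817]);a=np.radians(-4.86);ex=np.array([np.cos(a),np.sin(a)]);ey=np.array([-ex[1],ex[0]])
for z in(.106,.109,.112):
    for y,l,rr in((155,200,440),(200,257,388),(300,262,386),(420,268,387)):
        A=atz(w,c(l,y),z);B=atz(w,c(rr,y),z);m=(A+B)/2-np.r_[x0,0]
        print(z,round(np.linalg.norm(A-B)*1e3,1),'fix x,y',round(m[:2]@ex*1e3,1),round(m[:2]@ey*1e3,1))
for P in(((110,0),(148,370)),((655,0),(610,370))):
    for q in P:
        m=atz(w,c(*q),.012)-np.r_[x0,0];print('edge',m[:2]@ex,m[:2]@ey)
```

```text
0.106 25.1 fix x,y 2.5 78.0
0.106 14.0 fix x,y 2.3 86.7
0.106 13.9 fix x,y 2.3 107.3
0.106 14.1 fix x,y 2.2 134.7
0.109 24.6 fix x,y 2.3 77.5
0.109 13.7 fix x,y 2.0 86.0
0.109 13.6 fix x,y 2.1 106.2
0.109 13.8 fix x,y 1.9 133.0
0.112 24.1 fix x,y 2.0 77.0
0.112 13.4 fix x,y 1.8 85.3
0.112 13.3 fix x,y 1.8 105.0
0.112 13.5 fix x,y 1.7 131.2
edge 0.044415575715656394 0.04714689255069179
edge 0.04447534895716209 0.1694265962341225
edge -0.044372622996791816 0.04819739348405279
edge -0.044111364665461825 0.16700888147838008
```

Request:
apply_moves(
  xyz=[
    [0.006,0.0022,-0.0003],
    [0.004,0.0004,-0.0002],
  ],
  twist=[0,0],
  claw=[0,0],
)

```text
time_s: 9.95
tcp_pos: [0.5312, -0.0419, 0.0563]
ee_rot: [[0.075, -0.993, 0.091], [0.039, 0.094, 0.995], [-0.996, -0.071, 0.045]]
wrist_force: [0.7, -0.0, -1.2]
gripper_width: 0.146
```

```bash
python3 snap.py c wrist
python3 - <<'E'
import cv2,pickle
w=pickle.load(open('cwrist.pkl','rb'))
a=cv2.resize(cv2.convertScaleAbs(w['pixels'][100:410,230:430],alpha=1.4),None,fx=3.5,fy=1.93,interpolation=cv2.INTER_CUBIC)
cv2.imwrite('pics/cwc.png',a[:,:,::-1])
E
```

```text
10.0 [ 0.53125996 -0.04190913  0.0559542 ] 
 [[ 0.07512352 -0.99302626  0.09085875]
 [ 0.03856384  0.09394124  0.99483058]
 [-0.99642826 -0.07123131  0.0453521 ]] 0.14549910771199664 [-0.28407923 -0.37550291 -0.93445525] 174.59584700059187
```

View pics/cwc.png

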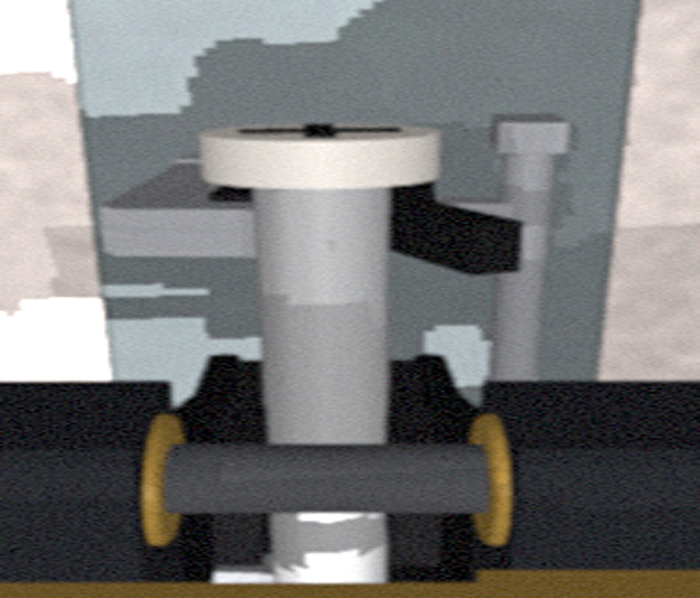

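Request:
apply_moves(
  xyz=[
    [0.008,0.0006,-0.0004],
    [0.008,0.0006,-0.0004],
  ],
  twist=[0,0],
  claw=[0,0],
)

```text
time_s: 10.2
tcp_pos: [0.5321, -0.0417, 0.0412]
ee_rot: [[0.078, -0.993, 0.09], [0.039, 0.094, 0.995], [-0.996, -0.074, 0.046]]
wrist_force: [-2.1, 0.1, 7.4]
gripper_width: 0.148
```

Request:
apply_moves(
  xyz=[
    [0.008,0.0009,-0.0004],
    [0.006,0.0008,-0.0003],
  ],
  twist=[0,0],
  claw=[0,0],
)

```text
time_s: 10.4
tcp_pos: [0.5342, -0.0416, 0.0301]
ee_rot: [[0.084, -0.993, 0.088], [0.038, 0.091, 0.995], [-0.996, -0.08, 0.046]]
wrist_force: [-8.4, 0.1, 34.3]
gripper_width: 0.144
```

```bash
python3 snap.py d wrist scene
python3 - <<'E'
import cv2,pickle
w=pickle.load(open('dwrist.pkl','rb'))
a=cv2.resize(cv2.convertScaleAbs(w['pixels'][100:410,230:430],alpha=1.4),None,fx=3.5,fy=1.93,interpolation=cv2.INTER_CUBIC)
cv2.imwrite('pics/dwc.png',a[:,:,::-1])
w=pickle.load(open('dscene.pkl','rb'))
a=cv2.resize(cv2.convertScaleAbs(w['pixels'][205:315,220:370],alpha=1.8),None,fx=5,fy=5,interpolation=cv2.INTER_CUBIC)
cv2.imwrite('pics/dsc.png',a[:,:,::-1])
E
```

```text
10.5 [ 0.53449323 -0.04161135  0.03007948] 
 [[ 0.08522181 -0.9924677   0.08800635]
 [ 0.038722    0.09156002  0.99504642]
 [-0.99560929 -0.08139187  0.04623325]] 0.14082093122289466 [-3.36119065  0.49347771 14.43791919] 174.72910281648197
```

View pics/dwc.png

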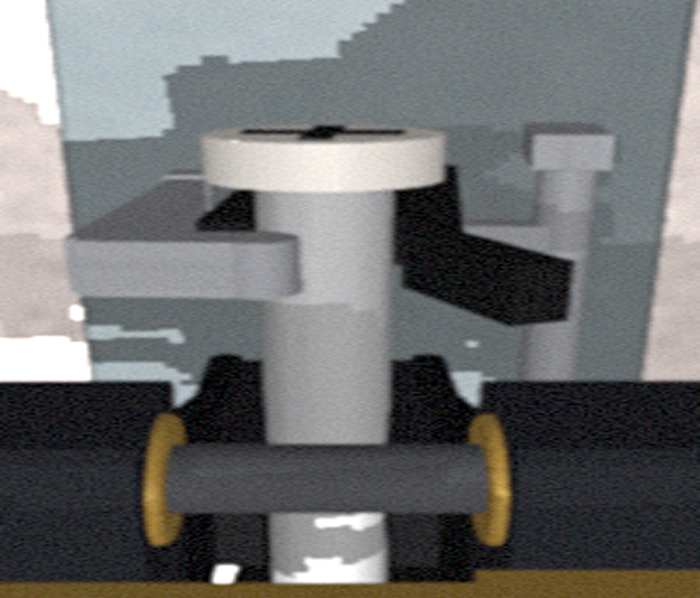

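View pics/dsc.png

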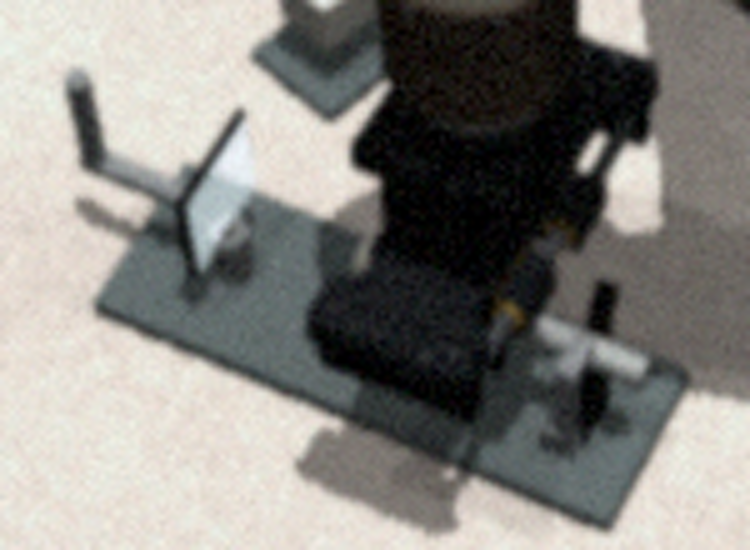

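Request:
apply_moves(
  xyz=[
    [0,0,0],
    [0,0,0],
    [0,0,0],
    [0,0,0],
  ],
  twist=[0,0,0,0],
  claw=[0.32,0.32,0.32,0.32],
)

```text
time_s: 10.9
tcp_pos: [0.5354, -0.0416, 0.0302]
ee_rot: [[0.088, -0.992, 0.089], [0.039, 0.092, 0.995], [-0.995, -0.084, 0.047]]
wrist_force: [0.2, -0.4, 0.6]
gripper_width: 0.312
```

```bash
python3 snap.py e wrist
```

```text
10.95 [ 0.53524541 -0.04162497  0.03007401] 
 [[ 0.08759063 -0.99222234  0.08844605]
 [ 0.03912879  0.09214573  0.99497643]
 [-0.99538777 -0.08368983  0.04689557]] 0.3175356499523555 [ 0.15555758  0.1612563  -0.14203648] 174.69427209202044
```

View pics/ewrist.png

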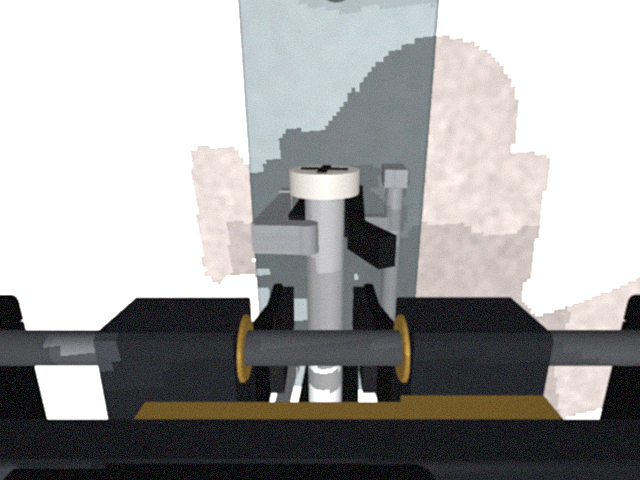

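Request:
apply_moves(
  xyz=[
    [-0.025,0,0],
    [-0.04,0,0],
    [-0.045,0,0],
  ],
  twist=[0,0,0],
  claw=[0.32,0.4,0.5],
)

```text
time_s: 11.25
tcp_pos: [0.5205, -0.0466, 0.1342]
ee_rot: [[0.068, -0.994, 0.091], [0.036, 0.093, 0.995], [-0.997, -0.065, 0.043]]
wrist_force: [0.4, 0.2, -0.0]
gripper_width: 0.418
```

```bash
python3 snap.py f wrist
python3 - <<'E'
from h import *
import pickle
D=pickle.load(open('d0.pkl','rb'));p=D['scene'];q=D['side']
print('decoy base',atz(p,(288,217),0),atz(q,(392,233),0)); 
from scipy.optimize import least_squares
# box top centre: scene ~ (287,200)?, side (393,212)
c1,d1=ray(p,(286,198));c2,d2=ray(q,(393,211))
A=np.c_[d1,-d2];t=np.linalg.lstsq(A,c2-c1,rcond=None)[0];print('top',c1+d1*t[0],c2+d2*t[1])
E
```

```text
11.3 [ 0.52550309 -0.04673182  0.14303085] 
 [[ 0.08411956 -0.99256526  0.08796647]
 [ 0.03660527  0.09129789  0.99515062]
 [-0.99578309 -0.08049159  0.04401306]] 0.44920498269638365 [ 0.93596197 -0.57134266  4.72623906] 174.7446221050355
decoy base [ 0.38075487 -0.18657257  0.        ] [ 0.37387093 -0.19268827  0.        ]
top [ 0.3795903  -0.18702223  0.07531514] [ 0.37762203 -0.19038721  0.07793293]
```

View pics/fwrist.png

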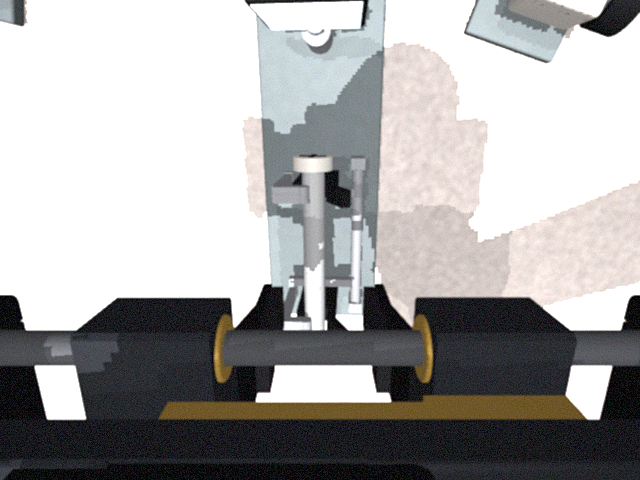

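Request:
apply_moves(
  xyz=[
    [-0.001,-0.0017,-0.0406],
    [-0.001,-0.0017,-0.0406],
    [-0.001,-0.0017,-0.0406],
    [-0.001,-0.0017,-0.0406],
    [-0.001,-0.0017,-0.0406],
  ],
  twist=[0,0,0,0,0],
  claw=[0.5,0.5,0.5,0.5,0.5],
)

```text
time_s: 11.8
tcp_pos: [0.5201, -0.2513, 0.1436]
ee_rot: [[0.096, -0.992, 0.076], [0.038, 0.08, 0.996], [-0.995, -0.093, 0.046]]
wrist_force: [0.9, 0.6, -0.1]
gripper_width: 0.501
```

```bash
python3 snap.py g wrist scene side
python3 - <<'E'
from h import *
import pickle
w=pickle.load(open('gwrist.pkl','rb'))
for z in(.064,.105,.125):print(z,proj(w,[(.5118,-.2514,z)]))
a=cv2.convertScaleAbs(pickle.load(open('gscene.pkl','rb'))['pixels'][190:320,220:380],alpha=1.8);b=cv2.convertScaleAbs(pickle.load(open('gside.pkl','rb'))['pixels'][140:290,250:410],alpha=1.8)
cv2.imwrite('pics/g2.png',np.hstack([cv2.resize(a,(400,325)),cv2.resize(b,(400,325))])[:,:,::-1])
E
```

```text
11.95 [ 0.51971093 -0.25187195  0.14280268] 
 [[ 0.09483263 -0.99222881  0.08055282]
 [ 0.03830658  0.08449476  0.99568732]
 [-0.99475594 -0.09133794  0.04602175]] 0.49905738184716003 [ 0.06754016  1.44547597 -0.48471578] 175.13263341087404
0.064 [[345.50853328 239.81847196]]
0.105 [[342.96535434 261.01794321]]
0.125 [[341.38823175 274.16454666]]
```

View pics/gwrist.png

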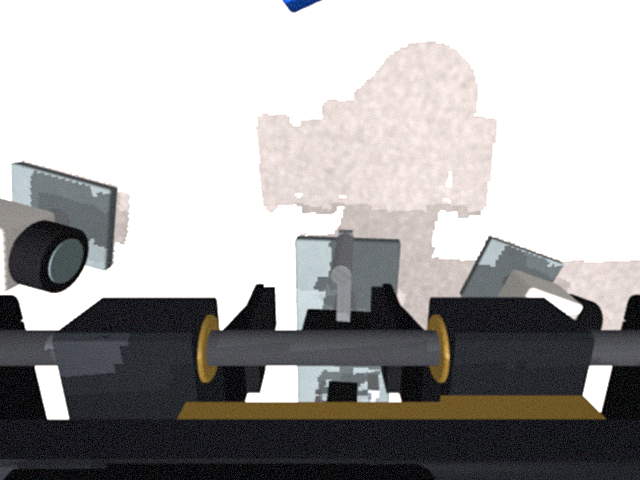

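View pics/g2.png

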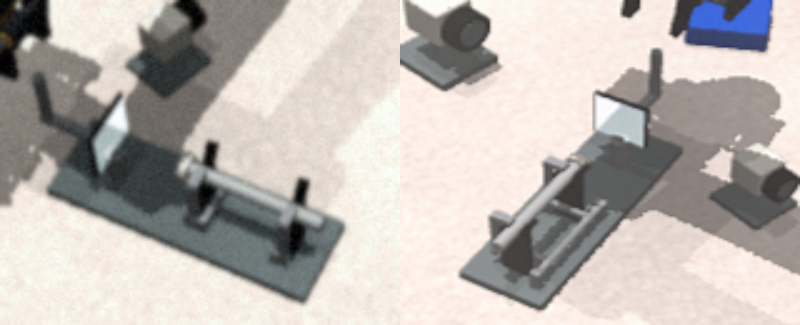

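Request:
apply_moves(
  xyz=[
    [0.0245,0.0037,-0.0006],
    [0.0245,0.0037,-0.0006],
    [0.0245,0.0037,-0.0006],
  ],
  twist=[0,0,0],
  claw=[0.5,0.45,0.4],
)

```text
time_s: 12.25
tcp_pos: [0.519, -0.2494, 0.07]
ee_rot: [[0.104, -0.991, 0.079], [0.036, 0.083, 0.996], [-0.994, -0.101, 0.044]]
wrist_force: [1.1, -0.0, 0.4]
gripper_width: 0.432
```

```bash
python3 snap.py h wrist;python3 - <<'E'
from h import *
import pickle
w=pickle.load(open('gwrist.pkl','rb'))
print('lens',atz(w,(68,251),.075))
x0=np.array([.5177,-.1817])
for L in(atz(w,(68,251),.075)[:2],np.array([.728,-.2545])):
    d=L-x0;print(np.linalg.norm(d),np.degrees(np.arctan2(d[1],d[0])))
E
```

```text
12.3 [ 0.51523778 -0.24790383  0.06508182] 
 [[ 0.09529079 -0.99213752  0.08113448]
 [ 0.03951166  0.08521087  0.9955792 ]
 [-0.99466502 -0.09166377  0.04732081]] 0.4171278661407658 [-2.04814785  0.72734694 -3.97717441] 175.09113252592962
lens [ 0.71351369 -0.25660087  0.075     ]
0.20965005151694108 -20.932397870304015
0.22254422032486032 -19.0944277473337
```

View pics/hwrist.png

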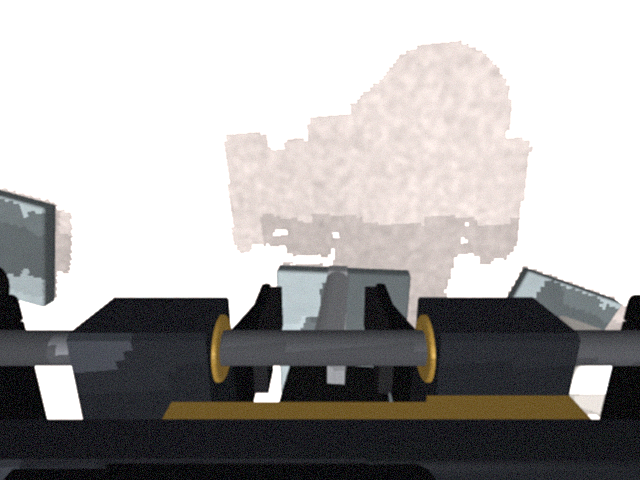

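Request:
apply_moves(
  xyz=[
    [0,0,0],
    [0,0,0],
    [0,0,0],
    [0,0,0],
  ],
  twist=[0,0,0,0],
  claw=[0,0,0,0],
)

```text
time_s: 12.7
tcp_pos: [0.5155, -0.2457, 0.0659]
ee_rot: [[0.093, -0.993, 0.077], [0.04, 0.081, 0.996], [-0.995, -0.09, 0.047]]
wrist_force: [0.5, -1.6, -4.2]
gripper_width: 0.148
```

Request:
apply_moves(
  xyz=[
    [-0.0005,0.0073,0.0004],
    [-0.0005,0.0073,0.0004],
    [-0.0005,0.0073,0.0004],
    [-0.0005,0.0073,0.0004],
  ],
  twist=[6,6,6,6],
  claw=[0,0,0,0],
)

```text
time_s: 13.1
tcp_pos: [0.4849, -0.2352, 0.0659]
ee_rot: [[0.086, -0.868, 0.488], [0.043, 0.493, 0.869], [-0.995, -0.054, 0.08]]
wrist_force: [3.3, 4.0, -4.3]
gripper_width: 0.138
```

```bash
cat > pin.py <<'E'
from h import *
s=r.sense();R=s['ee_rot']
g=s['tcp_pos']-.04*R[:,0];d=g[:2]-[.5177,-.1817]
print(s['time_s'],'grasp',g,'rad',np.linalg.norm(d),'mirror turn',(-94.86-np.degrees(np.arctan2(d[1],d[0])))%360, 'toolyaw turn',175.14-np.degrees(np.arctan2(R[1,1],R[0,1])),s['gripper_width'],s['wrist_force'],s['joints'][5])
E
python3 pin.py
```

```text
13.1 grasp [ 0.48142644 -0.23693436  0.10570145] rad 0.06608029871672137 mirror turn 28.43374548844568 toolyaw turn 24.720418908034816 0.13800095697347126 [ 3.31111334  4.03683086 -4.32931573] -15.119158201230285
```

Request:
apply_moves(
  xyz=[
    [-0.0003,0.0073,0.0002],
    [-0.0003,0.0073,0.0002],
    [-0.0003,0.0073,0.0002],
    [0,0.005,0.0],
  ],
  twist=[6,6,6,5],
  claw=[0,0,0,0],
)

```text
time_s: 13.5
tcp_pos: [0.4657, -0.2151, 0.0663]
ee_rot: [[0.091, -0.594, 0.799], [0.046, 0.804, 0.592], [-0.995, -0.017, 0.1]]
wrist_force: [3.6, -1.3, -5.1]
gripper_width: 0.127
```

```bash
python3 pin.py; python3 snap.py i scene side; python3 pin.py
python3 - <<'E'
from h import *
import pickle
a=cv2.convertScaleAbs(pickle.load(open('iscene.pkl','rb'))['pixels'][190:360,150:380],alpha=1.8);b=cv2.convertScaleAbs(pickle.load(open('iside.pkl','rb'))['pixels'][120:290,240:420],alpha=1.8)
cv2.imwrite('pics/i1.png',cv2.resize(a,None,fx=3.4,fy=3.4,interpolation=2)[:,:,::-1]);cv2.imwrite('pics/i2.png',cv2.resize(b,None,fx=3.5,fy=3.5,interpolation=2)[:,:,::-1])
E
```

```text
13.5 grasp [ 0.46205603 -0.21694215  0.10607598] rad 0.06586547021746429 mirror turn 52.791847597778755 toolyaw turn 48.709102500873186 0.12724286767557402 [ 3.59376465 -1.29332606 -5.12303956] -40.71303884471579
13.6 [ 0.46566499 -0.21514038  0.06627731] 
 [[ 0.09097996 -0.59737642  0.79678357]
 [ 0.04578943  0.80176499  0.59588273]
 [-0.99479946 -0.01772912  0.10029807]] 0.1275829987244139 [ 3.2802111   0.9484755  -7.04901639] 126.68893686352021
13.6 grasp [ 0.46202579 -0.21697196  0.10606929] rad 0.06590696583516585 mirror turn 52.784016720610296 toolyaw turn 48.451063136479775 0.1275829987244139 [ 3.2802111   0.9484755  -7.04901639] -40.453678475558384
```

View pics/i1.png

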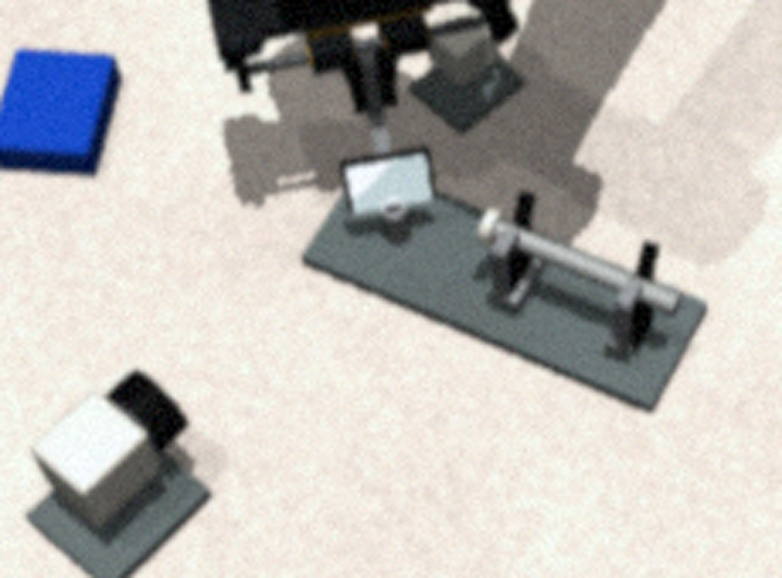

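View pics/i2.png

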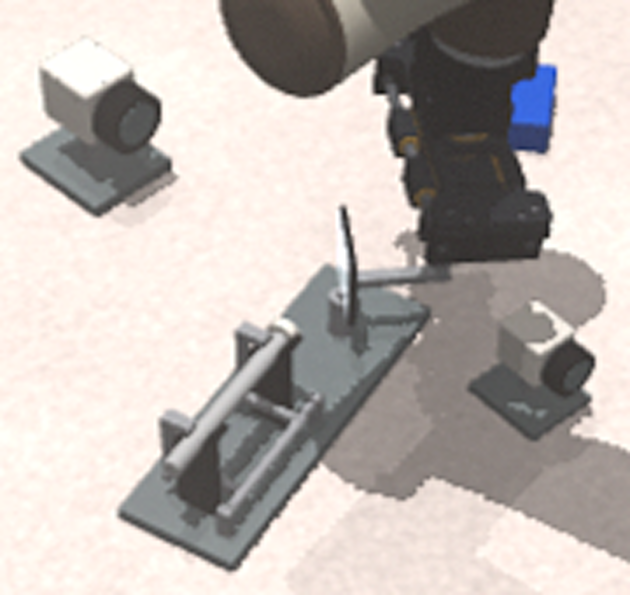

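Run:
```python
from h import *
import pickle
p=pickle.load(open('iscene.pkl','rb'));q=pickle.load(open('iside.pkl','rb'))
x0=np.array([.5177,-.1817])
az=lambda v:np.degrees(np.arctan2(v[1],v[0]))
L=atz(q,(240+139/3.5,120+124/3.5),.075);print('lens side',L,np.linalg.norm(L[:2]-x0),az(L[:2]-x0))
# scene: rough far/near lens rim
L=atz(p,(150+172/3.4,190+402/3.4),.075);print('lens scene',L,np.linalg.norm(L[:2]-x0),az(L[:2]-x0))
# mirror edges
for n,im,a,b,z,o,s in(('scene top',p,(342,160),(430,150),.105,(150,190),3.4),('scene bot',p,(354,215),(437,200),.045,(150,190),3.4),('side',q,(343,207),(349,322),None,(240,120),3.5)):
    if z:
        A=atz(im,(o[0]+a[0]/s,o[1]+a[1]/s),z);B=atz(im,(o[0]+b[0]/s,o[1]+b[1]/s),z);v=B-A;print(n,A,B,np.linalg.norm(v),'normal az',az(v)-90)
for t in(50,53,56):
    a=np.radians(-4.86-t);ex=np.array([np.cos(a),np.sin(a)]);ey=np.array([-ex[1],ex[0]])
    for im,o,s in((p,(150,190),3.4),(q,(240,120),3.5)):
        P=[np.r_[x0+ex*i*.03,z] for z in(.105,.045) for i in(1,-1)]
        A=[np.r_[x0-ey*.07,.06]]
        print(t,((proj(im,P+A)-o)*s).round().tolist())
```

```text
lens side [ 0.71531287 -0.25095057  0.075     ] 0.2093955294093234 -19.312274084617947
lens scene [ 0.71844143 -0.24055955  0.075     ] 0.20919265635536893 -16.341706567682323
scene top [ 0.53013513 -0.20664407  0.105     ] [ 0.50221992 -0.15547324  0.105     ] 0.058289906012649245 normal az 28.613786195891663
scene bot [ 0.53368107 -0.20355163  0.045     ] [ 0.50235607 -0.15541019  0.045     ] 0.057435654801668054 normal az 33.05152496001868
50 [[339.0, 166.0], [429.0, 147.0], [350.0, 215.0], [436.0, 197.0], [372.0, 113.0]]
50 [[334.0, 204.0], [350.0, 265.0], [333.0, 266.0], [348.0, 327.0], [439.0, 270.0]]
53 [[339.0, 164.0], [429.0, 149.0], [349.0, 213.0], [436.0, 199.0], [377.0, 112.0]]
53 [[337.0, 204.0], [347.0, 265.0], [335.0, 266.0], [346.0, 327.0], [440.0, 273.0]]
56 [[339.0, 162.0], [429.0, 151.0], [349.0, 212.0], [436.0, 201.0], [382.0, 111.0]]
56 [[339.0, 204.0], [345.0, 265.0], [338.0, 266.0], [343.0, 327.0], [441.0, 277.0]]
```

```bash
for k in 1 2 3 4; do python3 snap.py j$k wrist scene >/dev/null; python3 pin.py; done
python3 - <<'E'
from h import *
import pickle
q=pickle.load(open('j4scene.pkl','rb'));D=pickle.load(open('d0.pkl','rb'))
for n in('bottle','jar','slide_box'):
    a=imaging.regions_of(n,q)
    print(n,[(round(x['p'],2),np.round(x['centre'],1).tolist()) for x in a[:2]])
E
```

```text
13.7 grasp [ 0.46231056 -0.21743198  0.10605483] rad 0.06591482743136498 mirror turn 52.31375550726007 toolyaw turn 48.351134569291546 0.12712971246638682 [ 3.28487277  0.74505243 -6.27341085] -40.336781268231704
13.8 grasp [ 0.4624109  -0.21760484  0.10606152] rad 0.065924518661198 mirror turn 52.14023838698925 toolyaw turn 48.396362777705974 0.12853543409055185 [ 3.5541053   2.09135915 -5.23979191] -40.37046226311786
13.9 grasp [ 0.46242467 -0.21764712  0.1060513 ] rad 0.0659360070325411 mirror turn 52.10290381998651 toolyaw turn 48.433649350335585 0.13101203086886704 [ 4.44337582  2.65303004 -5.66143823] -40.402741099445976
14.0 grasp [ 0.46239405 -0.21763995  0.10606678] rad 0.06595777365369541 mirror turn 52.122629123932896 toolyaw turn 48.452572306548575 0.12695128229783648 [ 4.54530064  1.50851675 -7.27220689] -40.423317565524854
bottle [(0.93, [481.9, 392.6])]
jar [(0.66, [393.6, 374.2])]
slide_box [(0.97, [163.6, 221.7]), (0.55, [470.8, 341.4])]
```

View pics/j4wrist.png

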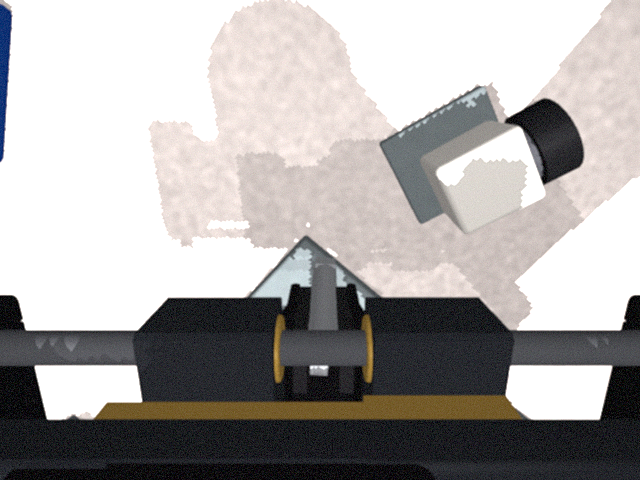

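```bash
python3 -c "
from h import *
print(job.finish_job())"; python3 pin.py
```

```text
the job is handed in; nothing more can be done
None
the job is handed in; nothing more can be done
```

The rod is home in the clip, disc towards the mirror, and let go. I handed the job in at about 14 s with the fingers still holding the mirror pin. No verdict is reported, so what follows is from my own checks.

- **Rod in the clip:** the push force peaked at about 34 N at the wrist. Afterwards the pictures show both jaw noses over the rod. I judged the seating from the pictures and from tool height and force, not by measuring the rod's final height directly.
- **Mirror angle:** it is turned about 52.1° by pin position, against 52.3–53° wanted. The tolerance is about ±3.4°. It held still to within 0.05° over the last 0.2 s.
- **Lens direction:** my estimates disagreed. From the mirror the lens bears −20.9° by the wrist camera, −19.3° by the side camera and −16.3° by the scene camera. I discounted the scene value because the lens front faces away from that camera. If it were right, the mirror would still be within tolerance.
- **Mirror in the pictures:** the mirror's bottom edge in the scene picture agrees with the pin angle. Its top edge reads about 4° off, which I put down to the mirror's thickness.
- **Bystanders:** the detector found the bottle, jar and slide box within about 3 pixels of where they started.
- **First grasp missed:** the fingertips sit about 18 mm behind the reported TCP, not 14 mm ahead as the text says. The first grasp therefore closed above the rod without touching it. I corrected the offset and the second grasp held.
- **Tilt:** the tool also picked up a tilt of about 5–6° while moving, which I worked around.

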